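# Drift the lathe's tool-rest arm into line

## Robot

A 6-joint arm with a two-finger parallel gripper is mounted at the origin on the work surface. World frame = base frame: x ahead of the robot, y to its left, z up, the work surface at z = 0. Lengths are in m, angles in rad, forces in N, time in s.
With the tool pointing down it reaches from about 0.375 to 0.975 m from the base axis. Payload 3.8 kg.
Tool frame: the origin (TCP) lies at the very end of the fingers, on their centre line; the grasp point (between the pads) lies 19 mm behind it; z points along the fingers, y is the direction in which the jaws open and shut (so a half turn about z gives the same grasp; the last joint's range is limited). The gripper opens to 85 mm and grips with 20 to 120 N. Pads are 22 mm wide; open, the fingers measure 114 mm over their backs; the gripper's body (76 mm by 85 mm) begins 54 mm behind the grasp point. The pads swing forward as they close: fully open they stand 13 mm farther back than shut.
Start: joints at [1.075, 0.264, 1.604, -0, 1.274, -0.037], TCP at [0.299, 0.605, 0.231] pointing down, gripper open.
Joint ranges: [-2.63, 2.63], [-0.94, 2.18], [0.31, 2.57], [-1.31, 4.45], [0, 2.66], [-2.55, 2.55]. Speed limits (rad/s): [2.57, 2.57, 3.14, 3.14, 3.14, 3.14].

## Interface

Orientations are given as a rotation vector (axis times angle).
In Python, from workcell import status, read_camera, camera_info, order gives the robot as it stands.
- The arm moves only by the tool move_arm, never from a script. Its argument "deltas" is a list of rows, each a list of 3 entries, a list of its own where there are three numbers: the turn, a rotation vector about the world's x, y, z as a fraction of full scale, then the shift along the world's x, y, z as a fraction of full scale, then the closure, from -1 (fully open) to 1 (shut), so that 0 is half open. A call has 1 to 20 rows; each row is the pose to reach, as a shift and turn from the pose commanded when the call began; what a row does not reach only later rows make up. Full scale, the value 1, is 0.1 m for a shift and pi/2 rad for a turn. A row lasts 1/8 s, in which the tool goes at most 62.5 mm and 10.7 degrees, less where a joint would pass 70% of its speed; a pose out of reach is approached as far as the arm can. A call with a number of a shift or a turn outside -1 to 1 is refused whole. A call with a gripper value outside its range is refused whole. The fingers move at their own pace and stop on an object; "grip_force" is the grip in N (left out, the last holds). Time passes only in rows, so rows that repeat a pose let the fingers close. It gives the time, the measured TCP pose, the force and the opening at its end, in the units of the state.
- status.read_state(): the state, without advancing time (a new reading comes with each control period).
- read_camera(name): name is "scene" or "top" or "wrist"; returns (picture, depth): 400x640x3 uint8, red, green, blue; 400x640 float32, m along the optical axis (not along the pixel's ray), 0 where there is no reading.
- camera_info(name): a dict with "K" (3x3 intrinsics, pixels), "D" ([k1, k2, p1, p2, k3] as OpenCV has them; the pictures are not rectified), "R" (3x3) and "t" (3): a world point X has camera coordinates R X + t. Camera axes: x right, y down, z forward; pixel columns grow to the right and rows downward; lengths in m; the calibration is good to about 2 mm. A picture is of the moment at which its call begins: read the wrist's pose just before it. camera_info takes no time and is no camera call; for the wrist camera it gives the pose at the moment of the call.
- order.finish_job(): hands the job in, once; it reports no verdict.
The state is a dict: "time": time; "q": joint angles; "joint_vel": joint speeds; "joint_torque": joint torques, N m; "tool_pos": TCP position; "tcp_rot": TCP orientation; "wrist_force": force on the tool from outside, world axes, zero at the start; "torque": the same for the moment, N m; "width": opening from 0.0 (shut) to 1.0 (fully open).
Only numpy, scipy, OpenCV 4.12 (cv2) and the standard library are available. Lean on these libraries where they do the work, as an engineer would, in place of code of your own. Each camera call takes 0.05 s, during which the arm holds its last target. There are 200 camera calls.

## Task

The tool-rest arm on the green fork bracket has shifted sideways, so its hole no longer lines up with the fork's. Swing the brass dust cover well aside, draw the drift from its holster, and push it point first through the fork and the arm until its shoulder is fully home against the fork, so that the taper itself pulls the arm into line: do not shove the arm with the gripper. Its handle is hidden in the holster, so it has to be drawn and started by its shank and then taken again by the handle for the last push; let go when it is home, and leave the bowl, the tin and the wrench where they are.

Things in the scene. Friction and masses are not known exactly. Their poses are not given: they have to be found in the camera images.
- bracket: Green fork bracket fixed to the bench. Origin on the bench below its hole's mouth; x points level out of the mouth (the drift goes in along -x), z up. Base x -60 to +16, 100 wide, 20 mm high. Two upright cheeks 60 mm wide, top at 90: front x -10 to 0, rear x -34 to -24; a 16 mm hole in each on one level axis 70 mm up. Open behind. White lines on top mark the axis.
- port (a point): Centre of the front cheek's 16 mm hole at its outer face (x 0, y 0, z 70 mm in the bracket's frame; same axes).
- rest_arm (a joint): Sideways slide (m) of the steel tool-rest arm in the fork: 0 = its hole is in line; positive = it stands that far to the bracket's -y. Starts +4 to +7 mm, travel +-12 mm, stays where left, friction about 5 N. The arm is a flat bar at bracket x -22 to -12, z 48 to 92, y +35 to -130 mm; a tool rest 150 mm long along x, top at 117 mm, stands on it at y -117. Yellow line on top: its hole.
- rest_hole (a point): Centre of the arm's 16 mm hole at the arm's front face (bracket x -12 mm, z 70 mm); axes as the bracket.
- cover (a joint): Swivel angle (rad) of the flat brass dust cover on the front cheek's face: 0 = upright over the hole, grows as its top swings to the bracket's +y; range 0 to 2.0, starts at 0 to 0.12, stays where left. Pivot screw parallel to the bracket's x at y 0, z 44 mm. A 22 mm disc, x 1 to 5 mm, covers the hole; hole and drift collar are clear from 1.0 on; 1.4 to 1.6 is well aside.
- cover_stud (a point): Grip point on the cover's black stud, 12 mm round, parallel to the bracket's x, sticking out from x 1 to 31 mm; this point is at x 20. At cover angle a it lies at y 46 sin a, z 44 + 46 cos a (mm). Can be pinched from above, fingers closing along the bracket's y, and carried along its arc; about 1 N moves it.
- holster: Dark steel holster block fixed to the bench, x 0 to 85 mm, 52 mm wide, 69 mm high. Origin on the bench below its mouth, which faces its -x. Blind bore 24 x 24 mm, 77 mm deep, floor 39 mm up, hiding the drift's handle. The drift draws out level along the holster's -x by 75 mm or more.
- drift: Steel drift, 0.24 to 0.36 kg. Origin on its axis at the shoulder (collar's front face); +x to the handle. Taper from 5 mm diameter at x -100 to 15 at x -50; shank 15, x -50 to 0; collar 26, x 0 to 6; orange handle 22, x 6 to 71; balances near x 0. Starts level, handle in the holster, axis 50 mm up along the holster's x, shoulder 7 to 8 mm outside the mouth. Home: origin at port, x axes alike.
- drift_tip (a point): The drift's point (x -100 mm in its frame). When the drift is home it stands 66 mm out behind the fork.
- drift_handle (a point): On the drift's axis in the handle, 45 mm behind the shoulder: the place to hold it for the last push. Left hanging with the point some 70 mm deep, the drift stays in the holes and droops a few degrees at the handle.
- bowl: Dark turned wooden bowl, 110 mm wide, 45 mm high; origin under its centre. Leave alone.
- tin: Blue wax tin, 66 mm wide, 50 mm high; origin under its centre. Leave alone.
- wrench: Steel wrench, 160 mm long, lying flat; origin under its middle. Leave alone.
Not all that is in view belongs to the job. Of the things shaped like the drift, the steel one is meant.

How it is judged:
By the outcome, as a careful person would: the job done as asked, in the order asked, and still so for the second after the job is handed in, with the robot touching nothing.
It also fails if it takes over 66 s, if anything falls off the work surface, if the arm or the gripper's body presses on something with over 40 N, if the wrist force passes 120 N, or if a joint passes its speed limit or range.

## Working session

There is one attempt and no reset: what is moved stays moved. The work goes in short steps, Python scripts to look and compute and a tool call to move; the robot and the scene stay as the last step left them, time stands still between calls to the robot, and variables do not carry over. Pictures are saved under pics/ and viewed, about 8 in all and at most 12, crops included, and the job is handed in when it is done.

Besides the shell and the picture viewer there is one more tool, called after ">>>" as name([rows], argument=value, ...), one row to a line, values as JSON. move_arm: Moves the arm, as the interface text tells. Its arguments: {"type":"object","properties":{"deltas":{"type":"array","items":{"type":"array"}},"grip_force":{"type":"number"}},"required":["deltas"]}

```bash
ls; mkdir -p pics
python3 - <<'E'
from workcell import status, read_camera, camera_info
import cv2,numpy as np
print(status.read_state())
for n in("scene","top"):
    p,d=read_camera(n); cv2.imwrite(f"pics/{n}0.png",p[:,:,::-1]); np.savez(f"{n}0.npz",p=p,d=d)
    i=camera_info(n); print(n,{k:np.round(v,3).tolist() for k,v in i.items()})
E
```

```text
pics
{'time': 0.0, 'q': array([ 1.07505919e+00,  2.64744090e-01,  1.60540722e+00,  1.42129268e-05,
        1.27368522e+00, -3.69051976e-02]), 'joint_vel': array([ 7.25977485e-05, -1.86085892e-03,  1.19005364e-03, -2.27535397e-03,
        1.05188705e-03, -1.26620843e-03]), 'joint_torque': array([ 1.94418353e-04, -5.15097141e+01, -3.67319119e+01, -9.22464051e-05,
        1.26981319e-02,  4.06296283e-05]), 'tool_pos': array([0.2986054 , 0.60453118, 0.22995019]), 'tcp_rot': array([-0.71429462, -3.05868984,  0.00339414]), 'wrist_force': array([-0.54519956, -0.30763488,  0.06623916]), 'torque': array([-0.02580932, -0.0684686 , -0.02091134]), 'width': 1.0012162975815315}
scene {'K': [[500.561, 0.0, 319.112], [0.0, 500.561, 202.961], [0.0, 0.0, 1.0]], 'D': [-0.136, 0.0, 0.0, 0.0, 0.0], 'R': [[-0.435, 0.9, -0.001], [0.748, 0.361, -0.558], [-0.502, -0.243, -0.83]], 't': [0.184, -0.414, 1.657]}
top {'K': [[391.0, 0.0, 320.125], [0.0, 391.0, 203.649], [0.0, 0.0, 1.0]], 'D': [-0.059, 0.0, 0.0, 0.0, 0.0], 'R': [[-0.032, -0.999, 0.026], [-0.996, 0.029, -0.089], [0.088, -0.029, -0.996]], 't': [0.084, 0.557, 0.932]}
```

View pics/top0.png

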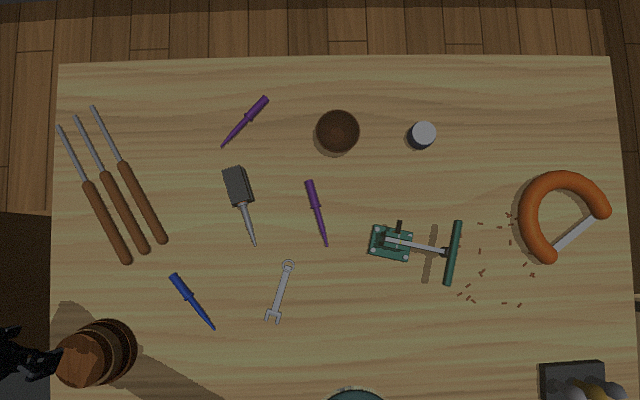

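View pics/scene0.png

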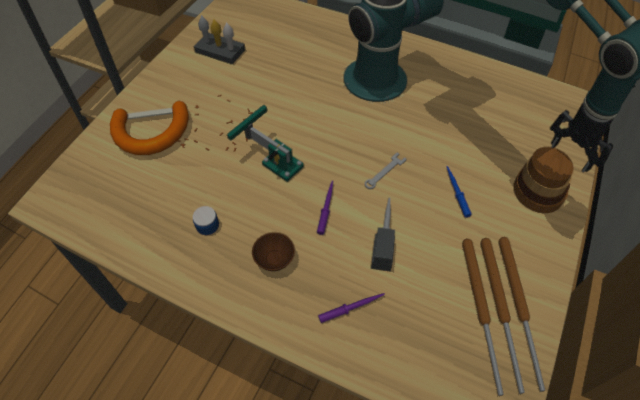

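Candidates in the top view:
- Purple drifts at (245,120) and (317,212), and a blue one at (192,300). None of these is steel.
- The grey one with its handle in the dark block at (240,205), tip at (254,246). It's steel and sits in the holster, so it fits the description.

The bracket is at (390,242), with its mouth and stud facing image-up, which is world +x. Next I'll measure and confirm with an enlarged crop.

```bash
cat > h.py <<'E'
import numpy as np,cv2
from workcell import status, read_camera, camera_info
def cloud(d,i):
    v,u=np.nonzero(d>0); K=np.array(i["K"]);D=np.array(i["D"])
    n=cv2.undistortPoints(np.stack([u,v],1).astype(np.float64)[:,None],K,D)[:,0]
    z=d[v,u]; c=np.c_[n*z[:,None],z]
    X=np.full(d.shape+(3,),np.nan); X[v,u]=(c-np.array(i["t"]))@np.array(i["R"]); return X
def ray(uv,i,z):
    n=cv2.undistortPoints(np.array(uv,float).reshape(-1,1,2),np.array(i["K"]),np.array(i["D"]))[:,0]
    R=np.array(i["R"]);o=-R.T@np.array(i["t"]); r=np.c_[n,np.ones(len(n))]@R
    return o+r*((z-o[2])/r[:,2])[:,None]
E
python3 - <<'E'
from h import *
def rect(P):
    c,s,a=cv2.minAreaRect((P[:,:2]*1000).astype(np.float32)); return np.round(c,1),np.round(s,1),round(a,1)
for n,box in(("top",None),("scene",None)):
    f=np.load(n+"0.npz"); X=cloud(f["d"],camera_info(n)); p=f["p"].astype(int); hsv=cv2.cvtColor(f["p"],cv2.COLOR_RGB2HSV)
    if n=="top": hb=(slice(155,260),slice(210,275)); bb=(slice(205,300),slice(355,475))
    else: hb=(slice(190,280),slice(360,410)); bb=(slice(95,185),slice(220,310))
    H=X[hb].reshape(-1,3); print(n,"bench z",np.nanmedian(H[:,2]))
    t=H[(H[:,2]>.062)&(H[:,2]<.08)]; print("holster top",rect(t),np.median(t[:,2]),len(t))
    s=H[(H[:,2]>.035)&(H[:,2]<.062)]; print("shank",rect(s),len(s))
    B=X[bb].reshape(-1,3)
    for lo,hi in((.012,.028),(.083,.097),(.107,.125)):
        s=B[(B[:,2]>lo)&(B[:,2]<hi)]; print("bracket",lo,rect(s),len(s),np.median(s,0))
    a=f["p"][hb][:,:,::-1]; b=f["p"][bb][:,:,::-1]
    sc=min(400/a.shape[1],600/a.shape[0]); a=cv2.resize(a,None,fx=4,fy=4,interpolation=3); b=cv2.resize(b,None,fx=4,fy=4,interpolation=3)
    h=max(a.shape[0],b.shape[0]); im=np.zeros((h,a.shape[1]+b.shape[1],3),np.uint8); im[:a.shape[0],:a.shape[1]]=a; im[:b.shape[0],a.shape[1]:]=b
    cv2.imwrite(f"pics/{n}crop.png",im)
E
```

```text
top bench z 0.000828613637422872
holster top (array([603.1, 263.9]), array([94. , 44.8]), 16.1) 0.0693499625772729 714
shank (array([556.4, 251.9]), array([190.3,  47.7]), 4.7) 379
bracket 0.012 (array([ 458.4, -102.8]), array([97.7, 75.4]), 75.6) 734 [ 0.44700107 -0.08633724  0.02057133]
bracket 0.083 (array([ 467.2, -150.1]), array([149.9,  64.8]), 75.8) 611 [ 0.45786797 -0.11250225  0.09183748]
bracket 0.107 (array([ 434. , -222.6]), array([ 15.8, 148.4]), 76.5) 481 [ 0.43430597 -0.22113207  0.11664653]
scene bench z 0.0004620869319803872
holster top (array([604. , 265.7]), array([96.5, 44.4]), 16.5) 0.06848913508464179 565
shank (array([556.3, 251.7]), array([192.9,  52.2]), 16.3) 314
bracket 0.012 (array([459.6, -98.1]), array([100.8,  78.6]), 76.7) 389 [ 0.47998117 -0.07557674  0.01888439]
bracket 0.083 (array([ 465.4, -149.1]), array([155.1, 131.2]), 72.0) 426 [ 0.46005723 -0.11353549  0.0897564 ]
bracket 0.107 (array([ 435.5, -220.7]), array([ 21.3, 151.9]), 76.2) 293 [ 0.44075054 -0.21988331  0.11465304]
```

View pics/topcrop.png

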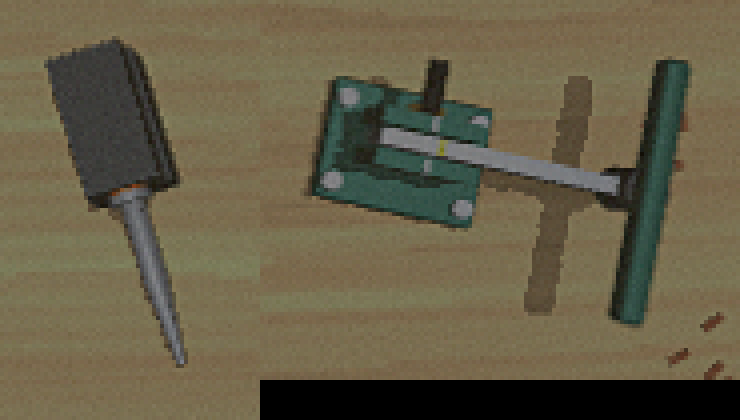

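The enlarged crop confirms it: a steel drift in the dark holster with its tip at crop (180,362), and the bracket with its stud, white axis lines and yellow arm mark. Yaw is about +16.3° for the holster and -13.8° for the bracket. I'll move over the drift for a close look.

>>> move_arm([
  [[0,0,0.12],[0.55,-0.9,0.12],-1],
  [[0,0,0.12],[0.55,-0.9,0.12],-1],
])

```text
time: 0.35
tool_pos: [0.3543, 0.5136, 0.2425]
tcp_rot: [-0.42, -3.113, 0.003]
wrist_force: [1.0, 0.5, -0.4]
width: 1.002
```

>>> move_arm([
  [[0,0,0.12],[0.55,-0.9,0.12],-1],
  [[0,0,0.12],[0.55,-0.9,0.12],-1],
])

```text
time: 0.6
tool_pos: [0.4096, 0.4231, 0.255]
tcp_rot: [-0.127, -3.139, 0.001]
wrist_force: [0.8, 0.4, 0.3]
width: 1.004
```

>>> move_arm([
  [[0,0,0.12],[0.55,-0.9,0.12],-1],
  [[0,0,0.12],[0.55,-0.9,0.12],-1],
])

```text
time: 0.85
tool_pos: [0.4645, 0.3332, 0.2671]
tcp_rot: [0.169, -3.137, 0.001]
wrist_force: [0.3, 0.3, -0.8]
width: 1.004
```

>>> move_arm([
  [[0,0,0.12],[0.55,-0.9,0.12],-1],
  [[0,0,0.12],[0.55,-0.9,0.12],-1],
  [[0,0,0.12],[0.55,-0.9,0.12],-1],
  [[0,0,0.12],[0.55,-0.9,0.12],-1],
])

```text
time: 1.35
tool_pos: [0.5185, 0.2453, 0.2787]
tcp_rot: [0.46, -3.106, -0.001]
wrist_force: [0.4, 1.1, -0.1]
width: 0.999
```

```bash
cat > shot.py <<'E'
import sys
from h import *
n=sys.argv[1]; s=status.read_state(); i=camera_info("wrist"); p,d=read_camera("wrist")
np.savez(n+".npz",p=p,d=d,**{k:np.array(v) for k,v in i.items()}); cv2.imwrite(f"pics/{n}.png",p[:,:,::-1])
R=cv2.Rodrigues(s["tcp_rot"])[0]; print(round(s["time"],2),s["tool_pos"].round(4),"y-axis deg",np.degrees(np.arctan2(R[1,1],R[0,1])).round(2),"z",R[:,2].round(3),s["q"].round(2))
E
python3 shot.py w1
```

```text
1.35 [0.5185 0.2453 0.2787] y-axis deg 106.86 z [-0.001  0.    -1.   ] [ 0.4   0.05  1.77  0.    1.33 -1.47]
```

View pics/w1.png

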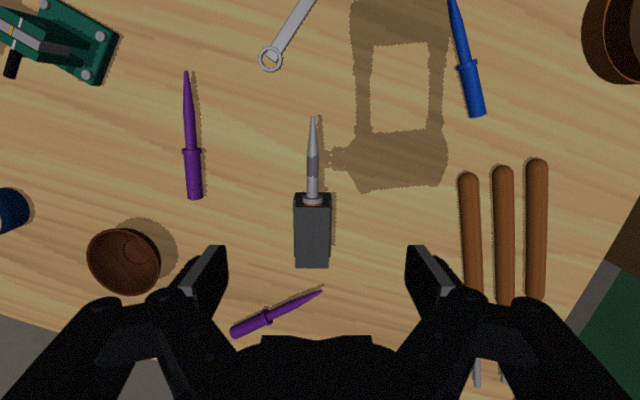

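Wrist view: drift tip at (314,117), collar at (313,200), holster top front edge at about (294–330,194). I'll fit the axis from its outline.

Run:
```python
from h import *
f=np.load("w1.npz"); i={k:f[k] for k in"KDRt"}; X=cloud(f["d"],i)
m=(X[...,2]>.035)&(X[...,2]<.064); m[:, :295]=0; m[:,335:]=0; m[:110]=0
pts=[]
for v in range(118,205,3):
    u=np.nonzero(m[v])[0]
    if len(u)>2: pts.append(((u.min()+u.max())/2,v,len(u)))
pts=np.array(pts); print(pts[:, [1,0,2]].tolist())
mm=(pts[:,1]<190); P=ray(pts[:,:2],i,.05)[mm]
vx,vy,x0,y0=cv2.fitLine((P[:,:2]).astype(np.float32),cv2.DIST_HUBER,0,.001,.001).ravel()
print("axis yaw",np.degrees(np.arctan2(vy,vx)),x0,y0)
tip=ray([[314,117]],i,.05)[0]; print("tip",tip)
h=X[(X[...,2]>.064)&(X[...,2]<.075)]; h=h[np.hypot(h[:,0]-.6,h[:,1]-.26)<.08]
print("holster",cv2.minAreaRect((h[:,:2]*1000).astype(np.float32)),np.median(h[:,2]))
# bench check
b=X[150:180,220:280].reshape(-1,3); print("bench",np.nanmedian(b[:,2]))
print("edge",ray([[294,194],[330,194],[297,267],[327,267]],i,.069))
print("shank top z",[round(float(np.nanmax(X[v,308:318,2])),4) for v in range(150,200,8)])
```

```text
[[118.0, 313.0, 5.0], [121.0, 313.0, 5.0], [124.0, 313.0, 5.0], [127.0, 312.5, 6.0], [130.0, 313.0, 7.0], [133.0, 313.0, 7.0], [136.0, 312.5, 8.0], [139.0, 313.0, 9.0], [142.0, 313.0, 9.0], [145.0, 312.5, 10.0], [148.0, 312.5, 10.0], [151.0, 313.0, 11.0], [154.0, 312.5, 12.0], [157.0, 312.5, 12.0], [160.0, 312.5, 12.0], [163.0, 312.5, 12.0], [166.0, 312.5, 12.0], [169.0, 312.5, 12.0], [172.0, 312.5, 12.0], [175.0, 312.5, 12.0], [178.0, 312.5, 12.0], [181.0, 312.5, 12.0], [184.0, 312.5, 12.0], [187.0, 312.5, 12.0], [190.0, 312.5, 12.0], [193.0, 312.5, 12.0], [196.0, 312.5, 20.0], [199.0, 313.0, 36.0], [202.0, 313.5, 36.0]]
axis yaw 16.247404 0.51263815 0.23905292
tip [0.46467357 0.22631201 0.05      ]
holster ((606.0719604492188, 266.55499267578125), (90.34012603759766, 44.10573196411133), 16.357433319091797) 0.06939317402832666
bench 0.0003049411882707578
edge [[0.55797651 0.22925695 0.069     ]
 [0.54529885 0.27102532 0.069     ]
 [0.65295231 0.25998073 0.069     ]
 [0.64153401 0.29759511 0.069     ]]
shank top z [0.0563, 0.0573, 0.0581, 0.0576, 0.0572, 0.0576, 0.059]
```

Now I'll hover over the bracket.

>>> move_arm([
  [[0,0,-0.085],[0.0,-0.9,0.0],-1],
  [[0,0,-0.085],[0.0,-0.9,0.0],-1],
])

```text
time: 1.65
tool_pos: [0.5179, 0.1549, 0.2788]
tcp_rot: [0.255, -3.13, 0.001]
wrist_force: [0.6, 0.1, 0.2]
width: 0.998
```

>>> move_arm([
  [[0,0,-0.085],[0.0,-0.9,0.0],-1],
  [[0,0,-0.085],[0.0,-0.9,0.0],-1],
])

```text
time: 1.9
tool_pos: [0.5182, 0.0645, 0.2789]
tcp_rot: [0.044, -3.141, 0.001]
wrist_force: [0.6, -0.3, 0.7]
width: 1.001
```

>>> move_arm([
  [[0,0,-0.085],[0.0,-0.9,-0.2],-0.4],
  [[0,0,-0.085],[0.0,-0.9,-0.2],-0.4],
])

```text
time: 2.15
tool_pos: [0.5181, -0.0254, 0.2583]
tcp_rot: [-0.166, -3.136, 0.0]
wrist_force: [0.5, 0.5, -0.3]
width: 0.699
```

>>> move_arm([
  [[0,0,-0.085],[0.0,-0.9,-0.2],-0.4],
  [[0,0,-0.085],[0.0,-0.9,-0.2],-0.4],
  [[0,0,-0.085],[0.0,-0.9,-0.2],-0.4],
  [[0,0,-0.085],[0.0,-0.9,-0.2],-0.4],
])

```text
time: 2.65
tool_pos: [0.5191, -0.1133, 0.2392]
tcp_rot: [-0.372, -3.119, -0.001]
wrist_force: [-0.4, 1.2, -0.5]
width: 0.701
```

```bash
python3 shot.py w2; python3 -c "
import cv2;p=cv2.imread('pics/w2.png');cv2.imwrite('pics/w2c.png',cv2.resize(p[:260,150:550],None,fx=2,fy=2,interpolation=3))
from workcell import status;print(status.read_state()['width'])"
```

```text
2.65 [ 0.5191 -0.1133  0.2392] y-axis deg 76.38 z [-0.     0.001 -1.   ] [-0.26 -0.01  1.9   0.    1.26 -1.6 ]
0.6954914187511086
```

View pics/w2c.png

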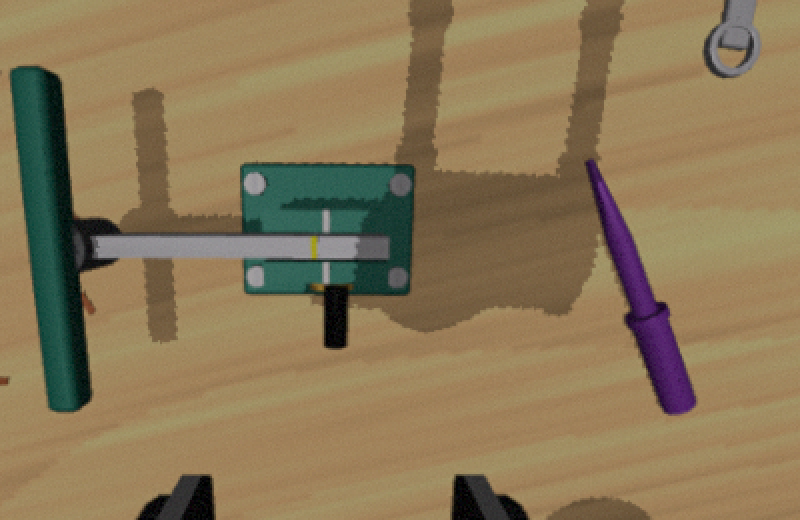

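Crop view: white lines at crop (326,220) and (326,273), yellow line at (314,247), black stud from (336,287) to (336,347), and the base at (242–413,163–295). I'll get subpixel values from colour masks.

Run:
```python
from h import *
f=np.load("w2.npz"); i={k:f[k] for k in"KDRt"}; p=f["p"]; hsv=cv2.cvtColor(p,cv2.COLOR_RGB2HSV).astype(int)
H,S,V=hsv[...,0],hsv[...,1],hsv[...,2]
def reg(m,c):  # crop coords box
    x0,x1,y0,y1=[int(a) for a in(150+c[0]/2,150+c[1]/2,c[2]/2,c[3]/2)]
    vv,uu=np.nonzero(m[y0:y1,x0:x1]); return np.c_[uu+x0,vv+y0].astype(float)
rear=reg((S<70)&(V>130),(312,340,206,234)); front=reg((S<70)&(V>130),(312,340,262,286))
yel=reg((H>22)&(H<35)&(S>130)&(V>110),(300,330,236,260))
stud=reg(V<40,(315,360,296,342))
print(len(rear),len(front),len(yel),len(stud))
g=((H>70)&(H<95)&(S>90)).astype(np.uint8); 
gb=reg(g>0,(236,420,158,300)); 
G=ray(gb,i,.02)[:,:2]; r=cv2.minAreaRect((G*1000).astype(np.float32)); print("base",r)
R1=ray(rear,i,.09).mean(0);F=ray(front,i,.09).mean(0);Y=ray(yel,i,.092).mean(0)
d=F-R1; print("rear",R1,"front",F,"yaw from lines",np.degrees(np.arctan2(d[1],d[0])),"len",np.linalg.norm(d))
# arm edge line for yaw: top of arm bright
X=cloud(f["d"],i); a=X[100:145,190:360].reshape(-1,3); a=a[(a[:,2]>.086)&(a[:,2]<.098)]
arm=reg((S<60)&(V>90),(120,300,225,270)); A=ray(arm,i,.092)[:,:2]; v=cv2.fitLine(A.astype(np.float32),cv2.DIST_HUBER,0,.001,.001).ravel(); print("arm dir",np.degrees(np.arctan2(v[1],v[0])),v[2:],np.median(a[:,2]))
for psi in(-13.5,-14.0):
    c,s=np.cos(np.radians(psi)),np.sin(np.radians(psi)); ex=np.array([c,s]);ey=np.array([-s,c])
    mid=(R1+F)[:2]/2; port=mid+17*ex/1000
    bc=np.array(r[0])/1000+.022*ex
    ST=ray(stud,i,.096).mean(0)[:2]
    print(psi,"port lines",port,"port base",bc,"yellow off",(Y[:2]-mid)@ey*1000,"yellow x",(Y[:2]-port)@ex*1000,"front x",(F[:2]-port)@ex*1000,"stud xy",(ST-port)@ex*1000,(ST-port)@ey*1000)
```

```text
33 32 22 237
base ((462.02886962890625, -102.46875), (97.71306610107422, 76.0777587890625), 76.3478775024414)
rear [ 0.45384335 -0.10045123  0.09      ] front [ 0.47715686 -0.10636224  0.09      ] yaw from lines -14.227215941962735 len 0.024051199049606137
arm dir 75.765656 [ 0.45257398 -0.15593025] 0.09151487562784982
-13.5 port lines [ 0.48203039 -0.10737531] port base [ 0.48342101 -0.10760455] yellow off -5.785402810329377 yellow x -17.2507718769715 front x -4.9753690929574335 stud xy 15.87822580066817 4.419817639918542
-14.0 port lines [ 0.48199513 -0.10751941] port base [ 0.48337538 -0.10779103] yellow off -5.787370889604212 yellow x -17.200275805350124 front x -4.974495035423825 stud xy 15.83840420304308 4.706562351378973
```

>>> move_arm([
  [[0,0,-0.004],[-0.166,0.055,-0.5],-0.4],
  [[0,0,-0.004],[-0.166,0.055,-1.0],-0.4],
  [[0,0,-0.004],[-0.166,0.055,-1.0],-0.4],
], grip_force=25)

```text
time: 3.08
tool_pos: [0.4987, -0.1068, 0.1355]
tcp_rot: [-0.38, -3.11, -0.002]
wrist_force: [-0.1, 0.6, -0.3]
width: 0.703
```

>>> move_arm([
  [[0,0,0],[0,0,-0.4],-0.4],
  [[0,0,0],[0,0,-0.63],-0.4],
  [[0,0,0],[0,0,-0.63],-0.4],
  [[0,0,0],[0,0,-0.63],-0.4],
])

```text
time: 3.58
tool_pos: [0.5045, -0.1094, 0.0788]
tcp_rot: [0.383, 3.114, -0.001]
wrist_force: [-0.7, 0.5, -0.6]
width: 0.705
```

>>> move_arm([
  [[0,0,0],[0,0,0],1],
  [[0,0,0],[0,0,0],1],
  [[0,0,0],[0,0,0],1],
  [[0,0,0],[0,0,0],1],
  [[0,0,0],[0,0,0],1],
  [[0,0,0],[0,0,0],1],
])

```text
time: 4.32
tool_pos: [0.503, -0.1094, 0.0771]
tcp_rot: [0.384, 3.117, 0.0]
wrist_force: [-0.6, 0.8, 5.1]
width: 0.126
```

>>> move_arm([
  [[0,0,0],[0.016,0.066,-0.012],1],
  [[0,0,0],[0.032,0.129,-0.034],1],
  [[0,0,0],[0.047,0.188,-0.066],1],
  [[0,0,0],[0.061,0.243,-0.106],1],
  [[0,0,0],[0.073,0.291,-0.154],1],
  [[0,0,0],[0.083,0.331,-0.209],1],
  [[0,0,0],[0.089,0.357,-0.258],1],
  [[0,0,0],[0.095,0.379,-0.313],1],
  [[0,0,0],[0.098,0.394,-0.37],1],
  [[0,0,0],[0.1,0.401,-0.426],1],
  [[0,0,0],[0.1,0.401,-0.426],1],
  [[0,0,0],[0.1,0.401,-0.426],1],
])

```text
time: 5.82
tool_pos: [0.513, -0.0687, 0.0336]
tcp_rot: [0.385, 3.117, 0.002]
wrist_force: [5.8, 0.7, -0.6]
width: 0.125
```

>>> move_arm([
  [[0,0,0],[0,0,0],0.1],
  [[0,0,0],[0,0,0],0.1],
  [[0,0,0],[0,0,0],0.1],
  [[0,0,0],[0,0,0],0.1],
])

```text
time: 6.32
tool_pos: [0.5119, -0.0691, 0.0335]
tcp_rot: [-0.384, -3.117, -0.0]
wrist_force: [-0.1, -0.1, 0.8]
width: 0.449
```

>>> move_arm([
  [[0,0,0],[0,0,0.4],0.1],
  [[0,0,0],[0,0,0.9],-0.2],
  [[0,0,0],[0.1,0.0,1.0],-0.4],
  [[0,0,0],[0.1,0,1.0],-0.4],
])

```text
time: 6.82
tool_pos: [0.5236, -0.0694, 0.1346]
tcp_rot: [0.384, 3.116, -0.0]
wrist_force: [-0.1, 0.2, -0.8]
width: 0.697
```

>>> move_arm([
  [[0,0,0],[0.1,0,0.8],-0.4],
  [[0,0,0],[0.1,-0.3,1.0],-0.4],
  [[0,0,0],[0.1,-0.4,1.0],-0.4],
  [[0,0,0],[0.1,-0.4,1.0],-0.4],
])

```text
time: 7.32
tool_pos: [0.5308, -0.1093, 0.231]
tcp_rot: [-0.386, -3.113, -0.001]
wrist_force: [0.2, 0.3, -1.1]
width: 0.696
```

```bash
python3 shot.py w3; python3 -c "
import cv2;p=cv2.imread('pics/w3.png');cv2.imwrite('pics/w3c.png',cv2.resize(p[:260,150:550],None,fx=2,fy=2,interpolation=3))"
```

```text
7.33 [ 0.5308 -0.1093  0.231 ] y-axis deg 75.87 z [-0.004  0.001 -1.   ] [-0.25  0.02  1.89  0.    1.24 -1.57]
```

View pics/w3c.png

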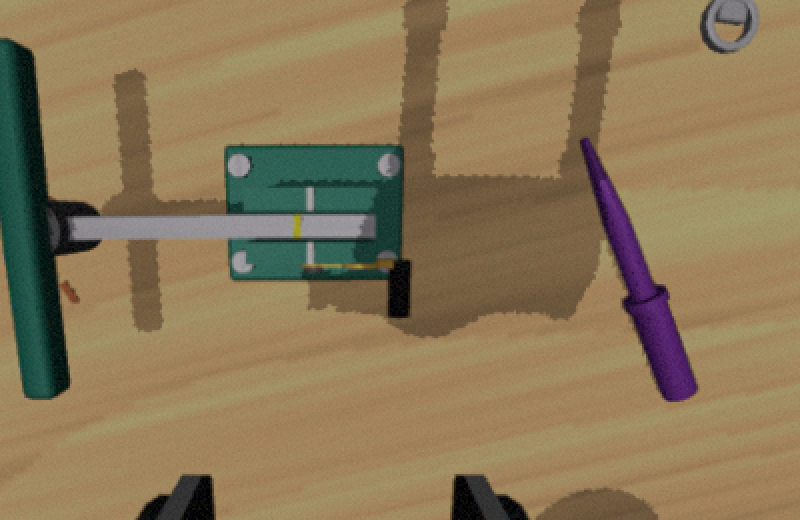

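The cover is well aside: stud at crop (400,290), arm mark unchanged. Next, the drift.

>>> move_arm([
  [[0,0,0.0845],[0.041,0.896,0],-0.4],
  [[0,0,0.0845],[0.041,0.896,0],-0.4],
], grip_force=80)

```text
time: 7.62
tool_pos: [0.5344, -0.017, 0.2306]
tcp_rot: [-0.173, -3.131, -0.002]
wrist_force: [-0.8, 0.3, -0.8]
width: 0.696
```

>>> move_arm([
  [[0,0,0.0845],[0.041,0.896,0],-0.4],
  [[0,0,0.0845],[0.041,0.896,0],-0.4],
])

```text
time: 7.88
tool_pos: [0.5384, 0.0731, 0.2307]
tcp_rot: [0.037, -3.136, -0.001]
wrist_force: [0.3, -0.1, 0.9]
width: 0.699
```

>>> move_arm([
  [[0,0,0.0845],[0.041,0.896,-0.2],-0.4],
  [[0,0,0.0845],[0.041,0.896,-0.2],-0.4],
])

```text
time: 8.12
tool_pos: [0.542, 0.1624, 0.21]
tcp_rot: [0.245, -3.126, -0.0]
wrist_force: [-0.1, -0.2, -0.8]
width: 0.704
```

>>> move_arm([
  [[0,0,0.0845],[0.041,0.896,-0.6],-0.4],
  [[0,0,0.0845],[0.041,0.896,-0.6],-0.4],
  [[0,0,0.0845],[0.041,0.896,-0.6],-0.4],
  [[0,0,0.0845],[0.041,0.896,-0.6],-0.4],
])

```text
time: 8.62
tool_pos: [0.5473, 0.2489, 0.1519]
tcp_rot: [0.448, -3.106, 0.002]
wrist_force: [-1.1, -0.8, -0.2]
width: 0.701
```

```bash
python3 shot.py w4
python3 - <<'E'
from h import *
f=np.load("w4.npz"); i={k:f[k] for k in"KDRt"}; X=cloud(f["d"],i)
m=(X[...,2]>.035)&(X[...,2]<.064)&(np.hypot(X[...,0]-.513,X[...,1]-.239)<.06)
v,u=np.nonzero(m); print(u.min(),u.max(),v.min(),v.max())
pts=[]
for r in range(v.min(),v.max()+1,3):
    c=u[v==r]
    if 2<len(c): pts.append(((c.min()+c.max())/2,r,c.max()-c.min()+1))
pts=np.array(pts);P=ray(pts[:,:2],i,.05);W=pts[:,2]
for a,b in list(zip(P.round(4).tolist(),W.tolist()))[::3]: print(a[:2],b)
l=cv2.fitLine(P[W<1.3*np.median(W),:2].astype(np.float32),cv2.DIST_HUBER,0,.001,.001).ravel(); print(np.degrees(np.arctan2(l[1],l[0])),l[2:])
E
```

```text
8.62 [0.5473 0.2489 0.1519] y-axis deg 106.43 z [-0.003 -0.002 -1.   ] [ 0.39  0.19  1.85 -0.    1.11 -1.47]
293 341 85 223
[0.4645, 0.2244] 6.0
[0.4709, 0.2263] 8.0
[0.4773, 0.2282] 10.0
[0.4839, 0.2302] 12.0
[0.4905, 0.2321] 14.0
[0.4971, 0.2345] 15.0
[0.504, 0.2361] 16.0
[0.5109, 0.2382] 18.0
[0.518, 0.2403] 18.0
[0.5251, 0.2424] 18.0
[0.5323, 0.2445] 18.0
[0.5397, 0.2467] 18.0
[0.5472, 0.2489] 18.0
[0.5548, 0.2512] 18.0
[0.5627, 0.2531] 45.0
[0.5704, 0.2562] 47.0
16.503452 [0.5068276  0.23695849]
```

>>> move_arm([
  [[0,0,0],[-0.01,0,-0.5],-0.4],
  [[0,0,0],[-0.01,0,-0.9],-0.4],
  [[0,0,0],[-0.01,0,-0.9],-0.4],
])

```text
time: 9.05
tool_pos: [0.545, 0.2468, 0.0608]
tcp_rot: [0.444, -3.103, 0.003]
wrist_force: [-0.6, -0.7, -1.0]
width: 0.701
```

>>> move_arm([
  [[0,0,0],[0,0,-0.3],-0.4],
  [[0,0,0],[0,0,-0.3],-0.4],
  [[0,0,0],[0,0,-0.3],-0.4],
])

```text
time: 9.43
tool_pos: [0.5493, 0.2494, 0.036]
tcp_rot: [-0.446, 3.107, 0.001]
wrist_force: [-0.7, 0.2, 0.9]
width: 0.697
```

>>> move_arm([
  [[0,0,0],[0,0,0],1],
  [[0,0,0],[0,0,0],1],
  [[0,0,0],[0,0,0],1],
  [[0,0,0],[0,0,0],1],
  [[0,0,0],[0,0,0],1],
  [[0,0,0],[0,0,0],1],
  [[0,0,0],[0,0,0],1],
])

```text
time: 10.3
tool_pos: [0.5482, 0.2492, 0.0345]
tcp_rot: [-0.447, 3.109, -0.0]
wrist_force: [-0.7, -1.7, 6.0]
width: 0.144
```

>>> move_arm([
  [[0,0,0],[-0.05,-0.014,0.006],1],
  [[0,0,0],[-0.19,-0.056,0.008],1],
  [[0,0,0],[-0.38,-0.111,0.008],1],
  [[0,0,0],[-0.58,-0.169,0.008],1],
  [[0,0,0],[-0.77,-0.224,0.008],1],
  [[0,0,0],[-0.86,-0.251,0.008],1],
  [[0,0,0],[-0.86,-0.251,0.008],1],
])

```text
time: 11.18
tool_pos: [0.46, 0.2236, 0.0337]
tcp_rot: [0.447, -3.108, 0.001]
wrist_force: [-0.1, 0.4, -2.2]
width: 0.141
```

>>> move_arm([
  [[0,0,0],[0,0,0.25],1],
  [[0,0,0],[0.0,0,0.6],1],
  [[0,0,0],[0,0,0.9],1],
  [[0,0,0],[0,0,0.9],1],
  [[0,0,0],[0,0,0.9],1],
])

```text
time: 11.8
tool_pos: [0.4613, 0.2239, 0.1233]
tcp_rot: [0.447, -3.108, 0.001]
wrist_force: [0.1, -1.0, -3.1]
width: 0.151
```

```bash
python3 shot.py w5
python3 - <<'E'
from h import *
print(status.read_state()["width"],status.read_state()["wrist_force"])
p,d=read_camera("scene"); cv2.imwrite("pics/s5.png",p[:,:,::-1]); np.savez("s5.npz",p=p,d=d)
a=cv2.imread("pics/w5.png")[:300,120:520]; b=cv2.resize(p[60:260,240:480,::-1],None,fx=1.65,fy=1.65)
im=np.zeros((max(a.shape[0],b.shape[0]),800,3),np.uint8); im[:a.shape[0],:400]=a; im[:b.shape[0],400:400+b.shape[1]]=b
cv2.imwrite("pics/c5.png",im)
E
```

```text
11.8 [0.4613 0.2239 0.1233] y-axis deg 106.37 z [-0.001 -0.001 -1.   ] [ 0.4   0.05  2.06  0.    1.03 -1.45]
0.14778720277507815 [-0.63737211 -0.75063308 -2.17769428]
```

View pics/c5.png

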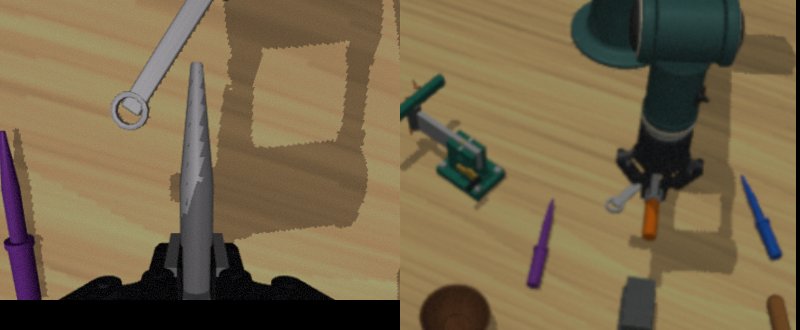

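The steel drift with the orange handle is drawn, level in the jaws and clear of the wrench. I'll measure how it sits in the hand.

```bash
cat > inhand.py <<'E'
import sys
from h import *
def inhand(n,tcp,ycen):
    f=np.load(n+".npz"); i={k:f[k] for k in"KDRt"}; d=f["d"]; X=cloud(d,i)
    m=(X[...,2]>tcp[2]-.01)&(np.hypot(X[...,0]-tcp[0],X[...,1]-tcp[1])<.13)
    ax=[]
    for v in range(40,235,5):
        u=np.nonzero(m[v,280:360])[0]+280
        if len(u)<4: continue
        mid=(u.min()+u.max())/2; z=np.nanmax(X[v,int(mid)-2:int(mid)+4,2]); zm=np.nanmedian(X[v,int(mid)-1:int(mid)+3,2])
        ax.append((mid,v,len(u),zm))
    return np.array(ax),i
E
python3 - <<'E'
from inhand import *
tcp=np.array([0.4613,0.2239,0.1233]); A,i=inhand("w5",tcp,0)
psi=np.radians(16.37); ex=np.array([np.cos(psi),np.sin(psi)]);ey=np.array([-np.sin(psi),np.cos(psi)])
tipv=A[0,1]; out=[]
for u,v,w,z in A:
    P=ray([[u,v]],i,z-.005)[0]; s=(P[:2]-tcp[:2])@ex
    out.append((s*1000,(P[:2]-tcp[:2])@ey*1000,z*1000,w))
o=np.array(out); print(o[::3].round(1))
# true centre height: z - r(s)
tip=o[0,0]; r=np.clip(2.5+(o[:,0]-tip)*.1,2.5,7.5); zc=o[:,2]-r
k=np.polyfit(o[:,0],zc,1); print("tip s",tip,"axis z slope",k[0],"z at tip",np.polyval(k,tip),"z at tcp",k[1],"rel tcp",k[1]-tcp[2]*1000)
k2=np.polyfit(o[:,0],o[:,1],1); print("lat slope",k2[0],"at tip",np.polyval(k2,tip),"at tcp",k2[1])
E
```

```text
[[-87.2  -0.3 140.9  12. ]
 [-81.4  -0.5 141.3  15. ]
 [-75.5  -0.5 141.6  17. ]
 [-69.6   0.2 142.6  20. ]
 [-63.5  -0.2 142.8  24. ]
 [-57.4  -0.2 143.3  26. ]
 [-51.3  -0.  144.5  29. ]
 [-44.9  -0.2 145.   31. ]
 [-38.6  -0.  146.1  33. ]
 [-31.9  -0.2 146.   34. ]
 [-24.8  -0.2 145.6  33. ]
 [-18.   -0.2 146.4  32. ]]
tip s -87.21091334878066 axis z slope -0.00044753993976208385 z at tip 138.30515476384346 z at tcp 138.26612439693676 rel tcp 14.966124396936749
lat slope 0.002646211708787809 at tip -0.31581261712470726 at tcp -0.08503407708708481
```

>>> move_arm([
  [[0,0,-0.042],[0.2,-0.45,0],1],
  [[0,0,-0.0845],[0.4,-0.8,0],1],
  [[0,0,-0.0845],[0.4,-0.8,0],1],
])

```text
time: 12.28
tool_pos: [0.5019, 0.1419, 0.1229]
tcp_rot: [0.235, -3.131, 0.001]
wrist_force: [-0.1, 0.4, -3.6]
width: 0.144
```

>>> move_arm([
  [[0,0,-0.0845],[0.4,-0.9,0],1],
  [[0,0,-0.0845],[0.4,-0.9,0],1],
  [[0,0,-0.0845],[0.4,-0.9,0],1],
])

```text
time: 12.65
tool_pos: [0.5417, 0.0527, 0.1233]
tcp_rot: [0.028, -3.14, 0.0]
wrist_force: [0.3, 0.8, -3.1]
width: 0.142
```

>>> move_arm([
  [[0,0,-0.0845],[0.3,-0.9,0],1],
  [[0,0,-0.0845],[0.3,-0.9,0],1],
  [[0,0,-0.0845],[0.3,-0.9,0],1],
])

```text
time: 13.02
tool_pos: [0.5715, -0.0364, 0.1235]
tcp_rot: [-0.179, -3.135, -0.001]
wrist_force: [0.2, 1.2, -2.4]
width: 0.146
```

>>> move_arm([
  [[0,0,-0.0845],[0.1,-0.6,0],1],
  [[0,0,-0.0845],[0.1,-0.987,0],1],
  [[0,0,-0.0845],[0.1,-0.987,0],1],
  [[0,0,-0.0845],[0.1,-0.987,0],1],
  [[0,0,-0.0845],[0.1,-0.987,0],1],
])

```text
time: 13.65
tool_pos: [0.5813, -0.1327, 0.124]
tcp_rot: [-0.381, -3.117, -0.001]
wrist_force: [-0.3, -0.7, -1.8]
width: 0.143
```

```bash
python3 shot.py w6
python3 - <<'E'
from h import *
f=np.load("w6.npz"); i={k:f[k] for k in"KDRt"}; p=f["p"]; hsv=cv2.cvtColor(p,cv2.COLOR_RGB2HSV).astype(int);H,S,V=hsv[...,0],hsv[...,1],hsv[...,2]
y=np.argwhere((H>22)&(H<35)&(S>130)&(V>100)); y=y[y[:,0]<200]; print("yellow px",len(y),y.mean(0) if len(y) else 0)
c=i["K"]; X=cloud(f["d"],i); 
def uv(P): return cv2.projectPoints(np.array(P,float).reshape(-1,3),cv2.Rodrigues(i["R"])[0],i["t"],i["K"],i["D"])[0][:,0].round(1)
ex=np.array([.9703,-.2419]);port=np.array([.482,-.1075])
print(uv([[*(port-.005*ex),.09],[*(port-.029*ex),.09],[*port,.07]]))
cv2.imwrite("pics/w6c.png",cv2.resize(p[:260,120:520,::-1],None,fx=2,fy=2,interpolation=3))
E
```

```text
13.65 [ 0.5813 -0.1327  0.124 ] y-axis deg 76.06 z [-0.001  0.001 -1.   ] [-0.27  0.21  1.88  0.    1.05 -1.59]
yellow px 300 [ 43.15333333 333.17333333]
[[317.1  35.5]
 [317.3 -13.8]
 [317.   51.6]]
```

View pics/w6c.png

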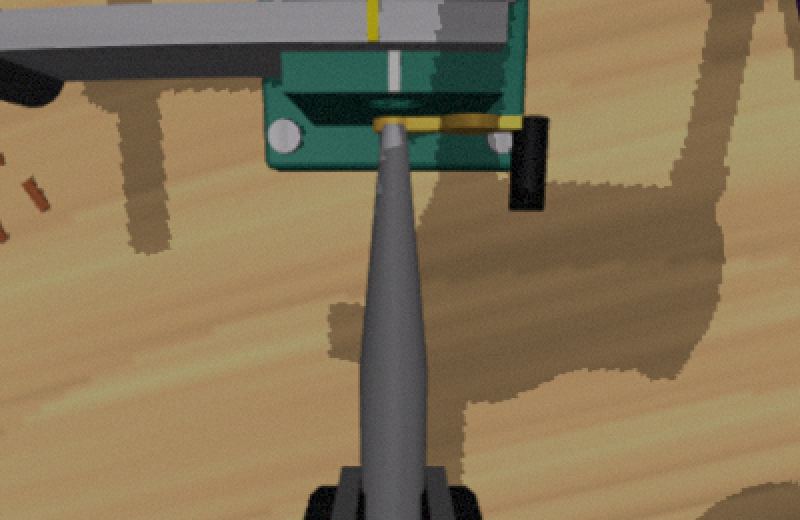

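The drift points along the bracket axis and the white line sits where I predicted. Yellow mark at crop (373,20), about 5.8 mm to -y. I'll descend and start the point 2.5 mm toward the arm's hole.

>>> move_arm([
  [[0,0,0],[-0.006,-0.024,-0.35],1],
  [[0,0,0],[-0.006,-0.024,-0.69],1],
  [[0,0,0],[-0.006,-0.024,-0.69],1],
  [[0,0,0],[-0.006,-0.024,-0.69],1],
  [[0,0,0],[-0.006,-0.024,-0.69],1],
])

```text
time: 14.32
tool_pos: [0.5829, -0.1372, 0.0576]
tcp_rot: [0.383, 3.114, -0.001]
wrist_force: [-0.2, -0.1, -1.6]
width: 0.144
```

>>> move_arm([
  [[0,0,0],[0,0,0],1],
  [[0,0,0],[0,0,0],1],
])

```text
time: 14.58
tool_pos: [0.5817, -0.1372, 0.0564]
tcp_rot: [0.384, 3.117, -0.0]
wrist_force: [-1.1, 0.1, -3.1]
width: 0.143
```

>>> move_arm([
  [[0,0,0],[0.005,0.021,-0.016],1],
  [[0,0,0],[-0.05,0.035,-0.016],1],
  [[0,0,0],[-0.1,0.047,-0.016],1],
  [[0,0,0],[-0.15,0.06,-0.016],1],
  [[0,0,0],[-0.17,0.065,-0.016],1],
  [[0,0,0],[-0.17,0.065,-0.016],1],
  [[0,0,0],[-0.17,0.065,-0.016],1],
])

```text
time: 15.45
tool_pos: [0.5644, -0.1306, 0.054]
tcp_rot: [0.384, 3.118, -0.0]
wrist_force: [0.4, 0.1, -2.7]
width: 0.142
```

```bash
cat > st.py <<'E'
from h import *
s=status.read_state(); R=cv2.Rodrigues(s["tcp_rot"])[0]; r=s["tool_pos"]-[.482,-.1075,0]
print(round(s["time"],2),"bx,by,z mm",np.round([1000*(r[0]*.9703-r[1]*.2419),1000*(r[0]*.2419+r[1]*.9703),1000*r[2]],1),"yaw",np.degrees(np.arctan2(R[1,1],R[0,1])).round(2)-90,"tz",R[:,2].round(3),"F",s["wrist_force"].round(1),"w",round(s["width"],3))
E
python3 st.py
```

```text
15.45 bx,by,z mm [85.5 -2.5 54. ] yaw -14.049999999999997 tz [ 0. -0. -1.] F [ 0.4  0.1 -2.7] w 0.142
```

The tip is inside the front hole with no force on it. On through the arm.

>>> move_arm([
  [[0,0,0],[-0.04,0.01,0.008],1],
  [[0,0,0],[-0.08,0.02,0.008],1],
  [[0,0,0],[-0.12,0.03,0.008],1],
  [[0,0,0],[-0.16,0.04,0.008],1],
  [[0,0,0],[-0.2,0.05,0.008],1],
  [[0,0,0],[-0.2,0.05,0.008],1],
  [[0,0,0],[-0.2,0.05,0.008],1],
])

```text
time: 16.32
tool_pos: [0.5443, -0.1256, 0.0548]
tcp_rot: [0.384, 3.118, -0.0]
wrist_force: [0.1, -0.7, -2.2]
width: 0.144
```

```bash
python3 st.py
```

```text
16.32 bx,by,z mm [64.8 -2.5 54.8] yaw -14.049999999999997 tz [ 0. -0. -1.] F [ 0.1 -0.7 -2.2] w 0.144
```

>>> move_arm([
  [[0,0,0],[-0.038,0.014,0],1],
  [[0,0,0],[-0.077,0.028,0],1],
  [[0,0,0],[-0.115,0.042,0],1],
  [[0,0,0],[-0.155,0.056,0],1],
  [[0,0,0],[-0.197,0.071,0],1],
  [[0,0,0],[-0.237,0.085,0],1],
  [[0,0,0],[-0.237,0.085,0],1],
  [[0,0,0],[-0.237,0.085,0],1],
])

```text
time: 17.32
tool_pos: [0.5207, -0.1176, 0.055]
tcp_rot: [0.383, 3.117, -0.002]
wrist_force: [0.3, -5.3, -0.6]
width: 0.145
```

```bash
python3 st.py
```

```text
17.32 bx,by,z mm [40.  -0.5 55. ] yaw -14.019999999999996 tz [ 0.001 -0.001 -1.   ] F [ 0.3 -5.3 -0.6] w 0.145
```

>>> move_arm([
  [[0,0,0],[-0.04,0.011,0],1],
  [[0,0,0],[-0.08,0.022,0],1],
  [[0,0,0],[-0.12,0.032,0],1],
  [[0,0,0],[-0.16,0.043,0],1],
  [[0,0,0],[-0.203,0.053,0],1],
  [[0,0,0],[-0.203,0.053,0],1],
  [[0,0,0],[-0.203,0.053,0],1],
])

```text
time: 18.2
tool_pos: [0.4997, -0.112, 0.0548]
tcp_rot: [-0.384, -3.117, 0.001]
wrist_force: [-1.3, -3.7, -0.8]
width: 0.151
```

```bash
python3 st.py
```

```text
18.2 bx,by,z mm [18.3 -0.1 54.8] yaw -14.040000000000006 tz [-0.001 -0.    -1.   ] F [-1.3 -3.7 -0.8] w 0.151
```

The point is about 70 mm deep. I'll let go, lift and look at the handle.

>>> move_arm([
  [[0,0,0],[0,0,0],0.5],
  [[0,0,0],[0,0,0],0.15],
  [[0,0,0],[0,0,0],0.15],
  [[0,0,0],[0,0,0],0.15],
])

```text
time: 18.7
tool_pos: [0.5003, -0.1115, 0.0547]
tcp_rot: [0.384, 3.118, 0.0]
wrist_force: [-0.1, -0.1, -0.4]
width: 0.423
```

>>> move_arm([
  [[0,0,0],[0,0,0.3],0.15],
  [[0,0,0],[0.0,0,0.7],0.15],
  [[0,0,0],[0.3,-0.07,1.0],0.1],
  [[0,0,0],[0.56,-0.14,1.0],0],
  [[0,0,0],[0.56,-0.14,1.0],0],
  [[0,0,0],[0.56,-0.14,1.0],0],
])

```text
time: 19.45
tool_pos: [0.5548, -0.1253, 0.1537]
tcp_rot: [-0.384, -3.115, -0.001]
wrist_force: [0.4, 0.0, -0.4]
width: 0.497
```

```bash
python3 shot.py w7; python3 st.py
python3 - <<'E'
from h import *
p=np.load("w7.npz")["p"]
q,d=read_camera("scene"); np.savez("s7.npz",p=q,d=d)
a=p[:320,160:520,::-1]; b=cv2.resize(q[100:190,220:320,::-1],None,fx=4,fy=4,interpolation=3)
im=np.zeros((360,800,3),np.uint8); im[:a.shape[0],:360]=a; im[:b.shape[0],380:780]=b
cv2.imwrite("pics/c7.png",im)
E
```

```text
19.45 [ 0.5548 -0.1253  0.1537] y-axis deg 75.96 z [-0.003  0.001 -1.   ] [-0.27  0.13  1.91  0.    1.1  -1.59]
19.5 bx,by,z mm [ 74.7   0.3 153.6] yaw -14.049999999999997 tz [-0.003  0.001 -1.   ] F [-0.2  0.1 -0.9] w 0.498
```

View pics/c7.png

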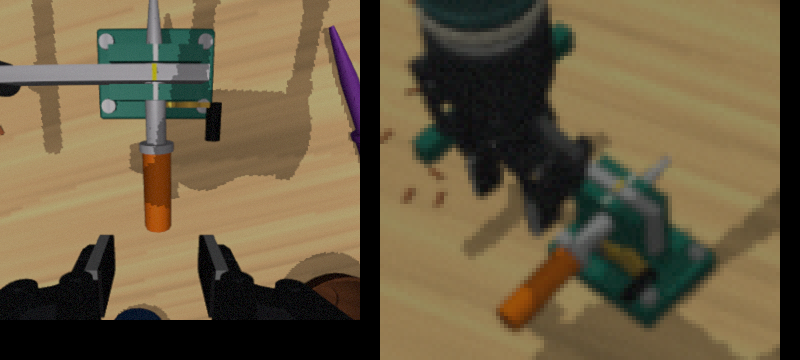

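The drift hangs in the fork with its collar at crop (157,148) and the orange handle at (157,155–230). The yellow line is now nearly in line with the white. I'll measure the handle.

Run:
```python
from h import *
f=np.load("w7.npz"); i={k:f[k] for k in"KDRt"}; p=f["p"];hsv=cv2.cvtColor(p,cv2.COLOR_RGB2HSV).astype(int);H,S,V=hsv[...,0],hsv[...,1],hsv[...,2]
m=(H<15)&(S>170)&(V>70); m[:145]=0;m[235:]=0;m[:,:290]=0;m[:,:295]=0;m[:,345:]=0
X=cloud(f["d"],i)-[.482,-.1075,0]
for v in range(150,235,8):
    u=np.nonzero(m[v])[0]
    if len(u)<5: continue
    c=int(round((u.min()+u.max())/2)); z=np.nanmedian(X[v,c-3:c+4,2])
    P=ray([[ (u.min()+u.max())/2,v]],i,z-.006)[0]-[.482,-.1075,0]
    print(v,len(u),"bx",round(1000*(P[0]*.9703-P[1]*.2419),1),"by",round(1000*(P[0]*.2419+P[1]*.9703),1),"axis z",round(z*1000-11,1))
v,u=np.nonzero(m); print(v.min(),v.max())
```

```text
158 28 bx 42.1 by 0.7 axis z 65.5
166 28 bx 48.4 by 0.7 axis z 64.9
174 27 bx 54.6 by 1.1 axis z 64.7
182 27 bx 61.0 by 1.1 axis z 64.3
190 27 bx 67.8 by 1.1 axis z 63.0
198 26 bx 74.3 by 1.5 axis z 63.2
206 25 bx 81.0 by 1.6 axis z 63.0
214 26 bx 88.3 by 1.6 axis z 61.6
222 26 bx 95.2 by 1.6 axis z 61.7
230 17 bx 102.7 by 1.2 axis z 60.6
153 232
```

>>> move_arm([
  [[0.0113,0.0453,0],[0.004,0.01,-0.4],0],
  [[0.0113,0.0453,0],[0.004,0.01,-0.6],0],
  [[0.0113,0.0453,0],[0.004,0.01,-0.6],0],
  [[0.0113,0.0453,0],[0.004,0.01,-0.6],0],
])

```text
time: 20.05
tool_pos: [0.5565, -0.1247, 0.0954]
tcp_rot: [-0.375, -3.047, -0.013]
wrist_force: [0.1, 0.9, 0.8]
width: 0.502
```

>>> move_arm([
  [[0,0,0],[0,0,-0.25],0],
  [[0,0,0],[0,0,-0.45],0],
  [[0,0,0],[0,0,-0.45],0],
  [[0,0,0],[0,0,-0.45],0],
])

```text
time: 20.55
tool_pos: [0.557, -0.1248, 0.0503]
tcp_rot: [-0.375, -3.047, -0.013]
wrist_force: [0.4, 0.5, 0.5]
width: 0.496
```

```bash
python3 st.py
```

```text
20.55 bx,by,z mm [76.9  1.3 50.3] yaw -14.049999999999997 tz [-0.07   0.017 -0.997] F [0.4 0.5 0.5] w 0.496
```

>>> move_arm([
  [[0,0,0],[-0.01,0,-0.025],0],
  [[0,0,0],[-0.01,0,-0.025],0],
  [[0,0,0],[-0.01,0,-0.025],1],
  [[0,0,0],[-0.01,0,-0.025],1],
  [[0,0,0],[-0.01,0,-0.025],1],
  [[0,0,0],[-0.01,0,-0.025],1],
  [[0,0,0],[-0.01,0,-0.025],1],
  [[0,0,0],[-0.01,0,-0.025],1],
], grip_force=70)

```text
time: 21.55
tool_pos: [0.5557, -0.1249, 0.0473]
tcp_rot: [-0.375, -3.046, -0.013]
wrist_force: [-0.6, -2.5, 1.3]
width: 0.232
```

```bash
python3 st.py
```

```text
21.55 bx,by,z mm [75.7  0.9 47.3] yaw -14.040000000000006 tz [-0.071  0.017 -0.997] F [-0.6 -2.5  1.3] w 0.232
```

>>> move_arm([
  [[-0.003,-0.011,0],[0.002,-0.003,0.018],1],
  [[-0.0056,-0.0226,0],[0.005,-0.006,0.035],1],
  [[-0.0085,-0.034,0],[0.007,-0.009,0.053],1],
  [[-0.0113,-0.0453,0],[0.009,-0.012,0.071],1],
  [[-0.0113,-0.0453,0],[0.009,-0.012,0.071],1],
  [[-0.0113,-0.0453,0],[0.009,-0.012,0.071],1],
])

```text
time: 22.3
tool_pos: [0.5557, -0.1255, 0.054]
tcp_rot: [-0.384, -3.117, -0.001]
wrist_force: [-0.2, 1.8, -1.8]
width: 0.234
```

```bash
python3 st.py
```

```text
22.3 bx,by,z mm [75.9  0.3 54. ] yaw -14.060000000000002 tz [-0.001  0.001 -1.   ] F [-0.2  1.8 -1.8] w 0.234
```

>>> move_arm([
  [[0,0,0],[-0.04,0.009,0],1],
  [[0,0,0],[-0.08,0.018,0],1],
  [[0,0,0],[-0.12,0.027,0],1],
  [[0,0,0],[-0.16,0.037,0],1],
  [[0,0,0],[-0.2,0.047,0],1],
  [[0,0,0],[-0.234,0.055,0],1],
  [[0,0,0],[-0.234,0.055,0],1],
  [[0,0,0],[-0.234,0.055,0],1],
])

```text
time: 23.3
tool_pos: [0.5325, -0.1202, 0.0541]
tcp_rot: [-0.384, -3.117, -0.0]
wrist_force: [0.5, 2.3, -2.1]
width: 0.229
```

```bash
python3 st.py
```

```text
23.3 bx,by,z mm [52.  -0.1 54.1] yaw -14.049999999999997 tz [-0.001  0.    -1.   ] F [ 0.5  2.3 -2.1] w 0.229
```

>>> move_arm([
  [[0,0,0],[-0.02,0.005,0],1],
  [[0,0,0],[-0.04,0.01,0],1],
  [[0,0,0],[-0.06,0.015,0],1],
  [[0,0,0],[-0.07,0.017,0],1],
  [[0,0,0],[-0.07,0.017,0],1],
  [[0,0,0],[-0.07,0.017,0],1],
])

```text
time: 24.05
tool_pos: [0.5269, -0.119, 0.0546]
tcp_rot: [0.384, 3.116, -0.0]
wrist_force: [5.0, 2.1, -1.9]
width: 0.236
```

```bash
python3 st.py
```

```text
24.05 bx,by,z mm [46.4 -0.3 54.6] yaw -14.049999999999997 tz [ 0.002 -0.    -1.   ] F [ 5.   2.1 -1.9] w 0.236
```

>>> move_arm([
  [[0,0,0],[-0.01,0.0025,0],1],
  [[0,0,0],[-0.02,0.005,0],1],
  [[0,0,0],[-0.02,0.005,0],1],
  [[0,0,0],[-0.02,0.005,0],1],
])

```text
time: 24.55
tool_pos: [0.5269, -0.119, 0.0552]
tcp_rot: [0.384, 3.112, -0.001]
wrist_force: [8.8, 0.8, -5.3]
width: 0.231
```

```bash
python3 st.py
```

```text
24.55 bx,by,z mm [46.4 -0.3 55.2] yaw -14.060000000000002 tz [ 0.006 -0.002 -1.   ] F [ 8.8  0.8 -5.3] w 0.231
```

It has stopped and the force is rising. I'll press a little more to be sure it's seated.

>>> move_arm([
  [[0,0,0],[-0.02,0.005,-0.008],1],
  [[0,0,0],[-0.04,0.01,-0.008],1],
  [[0,0,0],[-0.06,0.015,-0.008],1],
  [[0,0,0],[-0.06,0.015,-0.008],1],
  [[0,0,0],[-0.06,0.015,-0.008],1],
])

```text
time: 25.18
tool_pos: [0.527, -0.1191, 0.0562]
tcp_rot: [0.383, 3.099, -0.004]
wrist_force: [20.8, -2.3, -11.6]
width: 0.233
```

```bash
python3 shot.py w8; python3 st.py
python3 - <<'E'
from h import *
p=np.load("w8.npz")["p"]; cv2.imwrite("pics/w8c.png",cv2.resize(p[:300,180:480,::-1],None,fx=2,fy=2,interpolation=3))
E
```

```text
25.18 [ 0.527  -0.1191  0.0562] y-axis deg 75.92 z [ 0.019 -0.005 -1.   ] [-0.27  0.18  2.06  0.    0.88 -1.59]
25.23 bx,by,z mm [46.5 -0.4 56.2] yaw -14.079999999999998 tz [ 0.019 -0.005 -1.   ] F [ 21.8  -2.  -12.3] w 0.228
```

View pics/w8c.png

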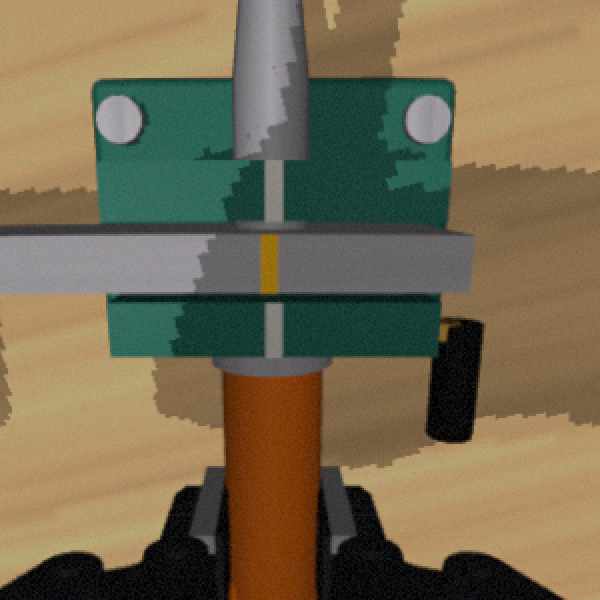

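The collar at crop (272,365) is flush on the cheek, and the yellow mark lines up with the white line within clearance. I'll ease the push, release and withdraw.

>>> move_arm([
  [[0,0,0],[0.03,-0.007,0.004],1],
  [[0,0,0],[0.055,-0.014,0.008],1],
  [[0,0,0],[0.055,-0.014,0.008],1],
  [[0,0,0],[0.055,-0.014,0.008],0.6],
  [[0,0,0],[0.055,-0.014,0.008],0],
  [[0,0,0],[0.055,-0.014,0.008],0],
  [[0,0,0],[0.055,-0.014,0.008],0],
  [[0,0,0],[0.055,-0.014,0.008],0],
])

```text
time: 26.22
tool_pos: [0.5231, -0.1182, 0.0542]
tcp_rot: [-0.384, -3.117, 0.0]
wrist_force: [0.6, 0.5, -0.4]
width: 0.501
```

>>> move_arm([
  [[0,0,0],[0,0,0.2],0],
  [[0,0,0],[0,0,0.6],0],
  [[0,0,0],[0.1,0,1.0],0],
  [[0,0,0],[0.25,0,1.0],0],
  [[0,0,0],[0.25,0,1.0],0],
  [[0,0,0],[0.25,0,1.0],0],
])

```text
time: 26.98
tool_pos: [0.5468, -0.1177, 0.1522]
tcp_rot: [-0.383, -3.114, -0.001]
wrist_force: [0.6, -0.1, -0.6]
width: 0.502
```

```bash
python3 shot.py w9; python3 st.py
python3 - <<'E'
from h import *
p=np.load("w9.npz")["p"]; q,d=read_camera("scene"); t,d2=read_camera("top")
im=np.zeros((560,800,3),np.uint8); im[:300,:400]=p[:300,120:520,::-1]; im[:300,420:780]=cv2.resize(q[100:190,220:328,::-1],(360,300),interpolation=3); im[310:560,:400]=cv2.resize(t[:,:,::-1],(400,250)); im[310:560,410:800]=cv2.resize(q[:,:,::-1],(390,250))
cv2.imwrite("pics/c9.png",im)
f=np.load("w9.npz"); i={k:f[k] for k in"KDRt"}; hsv=cv2.cvtColor(p,cv2.COLOR_RGB2HSV).astype(int);H,S,V=hsv[...,0],hsv[...,1],hsv[...,2]
X=cloud(f["d"],i)-[.482,-.1075,0]; bx=X[...,0]*.9703-X[...,1]*.2419; by=X[...,0]*.2419+X[...,1]*.9703
m=(H<15)&(S>170)&(V>70)&(abs(by)<.02)&(bx>0)&(bx<.09)
for lo in range(0,90,10):
    k=m&(bx*1000>=lo)&(bx*1000<lo+10)
    if k.sum()>20: print(lo,k.sum(),"top z",np.percentile(X[k][:,2],95).round(4),"by",by[k].mean().round(4))
c=(abs(by)<.014)&(bx>-.004)&(bx<.02)&(X[...,2]>.075)&(S<60); print("collar bx",np.percentile(bx[c]*1000,[2,50,98]).round(1),c.sum(),"handle bx",np.percentile(bx[m]*1000,[1,99]).round(1))
y=np.argwhere((H>18)&(H<35)&(S>130)&(V>90)&(abs(by)<.02)&(X[...,2]>.085)); 
if len(y): P=ray(y[:,::-1],i,.092).mean(0)-[.482,-.1075,0]; print("yellow by",1000*(P[0]*.2419+P[1]*.9703))
E
```

```text
26.98 [ 0.5468 -0.1177  0.1522] y-axis deg 75.96 z [-0.004  0.001 -1.   ] [-0.26  0.11  1.93 -0.    1.1  -1.58]
27.02 bx,by,z mm [ 65.3   5.7 152.2] yaw -14.040000000000006 tz [-0.004  0.001 -1.   ] F [-1.2 -0.5 -0.1] w 0.498
0 82 top z 0.0805 by -0.0002
10 346 top z 0.08 by 0.0
20 353 top z 0.0799 by -0.0
30 356 top z 0.0797 by -0.0003
40 351 top z 0.0793 by -0.0003
50 343 top z 0.0786 by -0.0003
60 327 top z 0.0783 by -0.0003
70 37 top z 0.0776 by -0.0009
collar bx [-2.9  3.3  6.6] 351 handle bx [ 8.2 70.5]
yellow by -0.9568509259101459
```

View pics/c9.png

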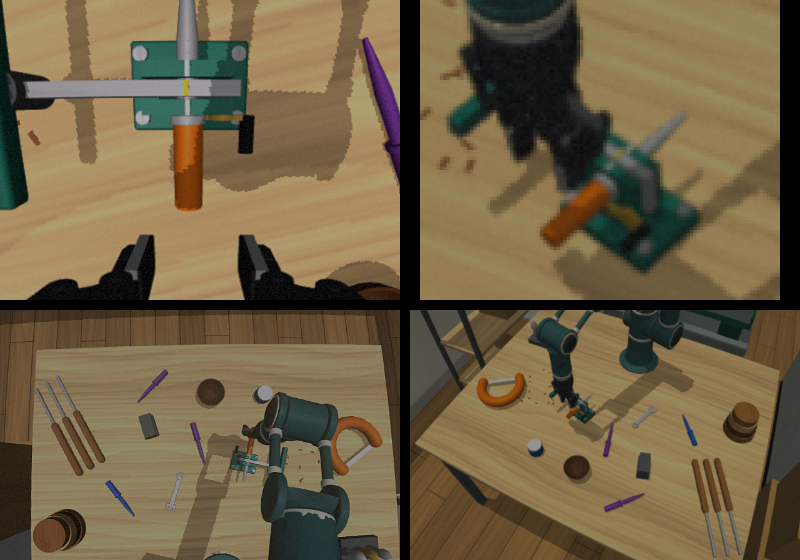

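All checks agree, so I'm handing it in.

```bash
python3 -c "
from workcell import order;print(order.finish_job())"
```

```text
the job is handed in; nothing more can be done
None
```

The drift is fully home in the fork and the rest arm is pulled back into line. I handed the job in at about 27 s of the 66 s allowed.

**What I did:** I swung the cover to about 1.5 rad, then drew the steel drift by its shank. I started it about 70 mm deep, with the point aimed 2.5 mm toward the arm's hole because the arm stood 5.8 mm off. Then I took the drift again by the handle, pushed until it stopped, pressed to about 25 N, let go and lifted clear.

**Last checks:**
- **Seating:** the handle's end is at about 70.5 mm from the fork face (71 when home), and the collar looks flush against the cheek.
- **Alignment:** the arm's yellow mark is within about 1 mm of the axis, which is the holes' clearance.
- **Droop:** the handle droops about 2° in that clearance, so the collar may not bear evenly all round.
- **Surroundings:** the cover is still aside, and the bowl, tin and wrench look unmoved in the pictures, though I didn't measure them. The gripper is touching nothing.

No check failed. During the final press the tool pitched about 1° and sat up to 2 mm high, then returned when I eased off.

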